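# Sort cells off test back into their carriers

### The arm

A 6-joint arm with a two-finger parallel gripper is mounted at the origin on a cart in front of the work surface, level with it; the furniture and walls round the work are solid. World frame = base frame: x ahead of the robot, y to its left, z up, the work surface at z = 0. Lengths are in m, angles in degrees, forces in N, time in s.
With the tool pointing down it reaches from about 0.4 to 0.825 m from the base axis. Payload 7 kg.
Tool frame: the origin (TCP) lies midway between the tips of the shut fingers; the grasp point (between the pads) lies 19 mm behind it; z points along the fingers, y is the line along which they close (so a half turn about z gives the same grasp; the last joint's range is limited). The gripper opens to 88 mm and grips with 3 to 60 N. Pads are 19 mm wide; open, the fingers measure 130 mm over their backs; the gripper's body (78 mm by 193 mm) begins 47 mm behind the grasp point.
Start: joints at [-52.477, 20.546, 0.682, 0, -70.136, -16.507], TCP at [0.242, -0.63, 0.227] pointing down, gripper open.
Joint ranges: [-176.03, 176.03], [-82.01, 121.73], [-58.28, 71.71], [-173.87, 95.51], [-174.79, -0.11], [-173.66, 173.66]. Speed limits (degrees/s): [136.94, 136.94, 172.46, 180, 180, 180].

### API

Orientations are given as [roll, pitch, yaw] about the fixed x, y, z axes, in that order (R = Rz(yaw) Ry(pitch) Rx(roll)).
In Python, from plant import ctrl gives the robot as it stands. The module is installed in compiled form; this text tells all that it offers.
- The arm moves only by the tool play_rows, never from a script. Its argument "commands" is a list that holds one entry, the list of rows, each a list of 7 numbers: the turn, a rotation vector about the tool's x, y, z in rad, then the shift along the tool's x, y, z in cm, then the finger opening in cm, from 0 to 8.76. In form: [[[ax, ay, az, x, y, z, grip], ...]]. A call has 1 to 8 rows; each row is the pose to reach, as a shift and turn from the pose commanded when the call began, along the tool's axes at that moment; what a row does not reach only later rows make up. A row lasts 1/12 s, in which the tool goes at most 41.7 mm and 7.16 degrees, less where a joint would pass 70% of its speed; a pose out of reach is approached as far as the arm can. A call with a gripper value outside its range is refused whole. The fingers move at their own pace and stop on an object; the grip force is fixed at half the most. Time passes only in rows, so rows that repeat a pose let the fingers close. It gives the time, the measured TCP pose, the force, the opening and the grip force at its end, in the units of the state.
- ctrl.get_obs(): the state, without advancing time (a new reading comes with each control period).
- ctrl.snapshot(name): name is "side" or "top"; returns a dict with "color" (480x640x3 uint8, red, green, blue), "camera_matrix" (3x3 intrinsics, pixels), "origin" and "rotation" of the camera in the world. Camera axes: x right, y down, z forward; pixel columns grow to the right and rows downward; lengths in m; the calibration is good to about 2 mm. A picture is of the moment at which its call begins. There is no depth.
- ctrl.close_job(): hands the job in; it is judged then, once.
Trained networks look in a picture, given as the dict that the camera call returned (one of the last four; its "shot" number tells which), for a name from the list of things; names that differ only in an ending like _2 or _b are one class to them, and where a whole thing is asked for, a point or a joint stands for the part that bears it (a point fixed in the world has none). Each returns a list of dicts, best first, with "conf" (0 to 1); they miss things now and then, are a little off and sometimes report something else, mostly with a low value. They report only what shows in the picture. A call takes as long as a camera call.
- ctrl.find_in(picture, name): "bbox" ([left, top, width, height] in pixels, round what is visible of it).
The state is a dict: "clock": time; "joint_pos": joint angles; "qvel": joint speeds; "tau": joint torques, N m; "tool_pos": TCP position; "orientation": TCP orientation; "force": force on the tool from outside, world axes, zero at the start; "moment": the same for the moment, N m; "opening": finger opening in m; "gripper_force": force on a finger pad.
Only numpy, scipy, OpenCV 4.12 (cv2) and the standard library are available. Lean on these libraries where they do the work, as an engineer would, in place of code of your own. Each camera call takes 0.05 s, during which the arm holds its last target. There are 200 camera calls.

### The job

Five cells that came off test stand mixed on the bench. Put each one back upright and fully down in the holder for its kind: the two green round cells in the green-tagged carrier and the two purple ones in the purple-tagged carrier, one to a pocket, and the blue flat cell in the long cradle. Set them down rather than dropping them, do not tip any over, and leave the two cells already in the carriers where they are.

Things in the scene. Friction and masses are not known exactly. Their poses are not given: they have to be found in the camera images.
- green_cell_a: green round cell, 21 mm diameter, 71 mm tall, about 0.07 kg, standing upright loose on the bench; origin at the centre of its foot, z up along the cell. Grip it round the body about 45 to 55 mm above the foot. One of two alike.
- green_cell_b: green round cell, 21 mm diameter, 71 mm tall, about 0.07 kg, standing upright loose on the bench; origin at the centre of its foot, z up along the cell. Grip it round the body about 45 to 55 mm above the foot. One of two alike.
- purple_cell_a: purple round cell, 21 mm diameter, 71 mm tall, about 0.07 kg, standing upright loose on the bench; origin at the centre of its foot, z up along the cell. Grip it round the body about 45 to 55 mm above the foot. One of two alike.
- purple_cell_b: purple round cell, 21 mm diameter, 71 mm tall, about 0.07 kg, standing upright loose on the bench; origin at the centre of its foot, z up along the cell. Grip it round the body about 45 to 55 mm above the foot. One of two alike.
- flat_cell: blue flat (prismatic) cell standing on its long edge, loose on the bench; body 26 mm thick along its x, 148 mm long along y, 91 mm high, terminals on top up to 100 mm; about 0.85 kg. Origin: centre of its underside, z up. Grip it across the 26 mm at its middle, 60 to 75 mm above the underside. It may go into the cradle either way round.
- green_carrier: dark grey carrier for green cells, 60x160x36 mm, fixed, green tag strip on its -x side. Origin: centre of underside; y along its row of 3 square pockets, z up. Pocket centres: x 0, y -48, 0, +48 mm. A pocket is 40 mm wide at the rim (z 36), its walls slope in to 26 mm at its floor (z 6), where a cell stands. One green cell stands in the +y end pocket; the other two pockets are empty.
- purple_carrier: dark grey carrier for purple cells, 60x160x36 mm, fixed, purple tag strip on its -x side. Origin: centre of underside; y along its row of 3 square pockets, z up. Pocket centres: x 0, y -48, 0, +48 mm. A pocket is 40 mm wide at the rim (z 36), its walls slope in to 26 mm at its floor (z 6), where a cell stands. One purple cell stands in the middle pocket; the other two pockets are empty.
- flat_cradle: dark grey cradle for the blue flat cell, 66x190x36 mm, fixed, blue tag strip on its -x side, one long slot. Origin: centre of underside, y along the slot, z up. The slot is 46x168 mm at the rim (z 36 mm) and slopes in to 32x154 mm at its floor (z 6 mm), where the cell stands.
- green_home: green round cell (21 mm diameter, 71 mm tall) already standing loose in the green-tagged carrier; origin at the centre of its foot, z up. It stays where it is.
- purple_home: purple round cell (21 mm diameter, 71 mm tall) already standing loose in the purple-tagged carrier; origin at the centre of its foot, z up. It stays where it is.

How it is judged (in metres and radians):
At the end, for the whole second after the job is handed in: All round cells stand upright (7 deg) in pockets of the carrier of their colour (8 mm from a pocket centre, foot within 5 mm of its floor); the flat cell stands upright, in line (7 deg) and central (9 mm) in the cradle, within 6 mm of its floor; the two cells already there still stand; all at rest (x of green_cell_a in the frame of green_carrier between -0.008 and 0.008 m and (y of green_cell_a in the frame of green_carrier between -0.056 and -0.04 m or y of green_cell_a in the frame of green_carrier between -0.008 and 0.008 m or y of green_cell_a in the frame of green_carrier between 0.04 and 0.056 m) and z of green_cell_a in the frame of green_carrier between 0.003 and 0.011 m and angle between each of green_cell_a, green_cell_b, purple_cell_a, purple_cell_b, green_home, purple_home's own z axis and vertical below 0.12 rad and linear speed of each of green_cell_a, green_cell_b, purple_cell_a, purple_cell_b, flat_cell, green_home, purple_home below 0.02 m/s and angular speed of each of green_cell_a, green_cell_b, purple_cell_a, purple_cell_b, flat_cell, green_home, purple_home below 0.2 rad/s and contact force between the fingers and green_cell_a below 0.05 N and x of green_cell_b in the frame of green_carrier between -0.008 and 0.008 m and (y of green_cell_b in the frame of green_carrier between -0.056 and -0.04 m or y of green_cell_b in the frame of green_carrier between -0.008 and 0.008 m or y of green_cell_b in the frame of green_carrier between 0.04 and 0.056 m) and z of green_cell_b in the frame of green_carrier between 0.003 and 0.011 m and contact force between the fingers and green_cell_b below 0.05 N and x of purple_cell_a in the frame of purple_carrier between -0.008 and 0.008 m and (y of purple_cell_a in the frame of purple_carrier between -0.056 and -0.04 m or y of purple_cell_a in the frame of purple_carrier between -0.008 and 0.008 m or y of purple_cell_a in the frame of purple_carrier between 0.04 and 0.056 m) and z of purple_cell_a in the frame of purple_carrier between 0.003 and 0.011 m and contact force between the fingers and purple_cell_a below 0.05 N and x of purple_cell_b in the frame of purple_carrier between -0.008 and 0.008 m and (y of purple_cell_b in the frame of purple_carrier between -0.056 and -0.04 m or y of purple_cell_b in the frame of purple_carrier between -0.008 and 0.008 m or y of purple_cell_b in the frame of purple_carrier between 0.04 and 0.056 m) and z of purple_cell_b in the frame of purple_carrier between 0.003 and 0.011 m and contact force between the fingers and purple_cell_b below 0.05 N and x of flat_cell in the frame of flat_cradle between -0.009 and 0.009 m and y of flat_cell in the frame of flat_cradle between -0.01 and 0.01 m and z of flat_cell in the frame of flat_cradle between 0.003 and 0.012 m and angle between flat_cell's own z axis and vertical below 0.1 rad and angle between the y axis of flat_cell and the y axis of flat_cradle, either way round below 0.12 rad and contact force between the fingers and flat_cell below 0.05 N and x of green_home in the frame of green_carrier between -0.008 and 0.008 m and (y of green_home in the frame of green_carrier between -0.056 and -0.04 m or y of green_home in the frame of green_carrier between -0.008 and 0.008 m or y of green_home in the frame of green_carrier between 0.04 and 0.056 m) and z of green_home in the frame of green_carrier between 0.003 and 0.011 m and contact force between the fingers and green_home below 0.05 N and x of purple_home in the frame of purple_carrier between -0.008 and 0.008 m and (y of purple_home in the frame of purple_carrier between -0.056 and -0.04 m or y of purple_home in the frame of purple_carrier between -0.008 and 0.008 m or y of purple_home in the frame of purple_carrier between 0.04 and 0.056 m) and z of purple_home in the frame of purple_carrier between 0.003 and 0.011 m and contact force between the fingers and purple_home below 0.05 N); the robot touches nothing.
It fails at once if a cell tips over (leans more than about 35 degrees) (angle between any of green_cell_a, green_cell_b, purple_cell_a, purple_cell_b, flat_cell, green_home, purple_home's own z axis and vertical above 0.6 rad).
It fails at once if a cell is let go in the air: nothing of the gripper touches it while its foot is more than 35 mm above the bench ((height (world z) of green_cell_a above 0.035 m and contact force between the fingers and green_cell_a below 0.01 N and contact force between green_cell_a and anything else below 0.01 N) or (height (world z) of green_cell_b above 0.035 m and contact force between the fingers and green_cell_b below 0.01 N and contact force between green_cell_b and anything else below 0.01 N) or (height (world z) of purple_cell_a above 0.035 m and contact force between the fingers and purple_cell_a below 0.01 N and contact force between purple_cell_a and anything else below 0.01 N) or (height (world z) of purple_cell_b above 0.035 m and contact force between the fingers and purple_cell_b below 0.01 N and contact force between purple_cell_b and anything else below 0.01 N) or (height (world z) of flat_cell above 0.035 m and contact force between the fingers and flat_cell below 0.01 N and contact force between flat_cell and anything else below 0.01 N)).
It fails at once if a cell that already stood in a carrier is moved more than 12 mm (distance of any of green_home, purple_home from where it was at the start of the episode above 0.012 m).
It also fails if it takes over 120 s, if anything falls off the work surface, if the arm or the gripper's body presses on something with over 40 N, if the wrist force passes 120 N, or if a joint passes its speed limit or range.

## Working session

There is one attempt and no reset: what is moved stays moved. The work goes in short steps, Python scripts to look and compute and a tool call to move; the robot and the scene stay as the last step left them, time stands still between calls to the robot, and variables do not carry over. Pictures are saved under pics/ and viewed, at most 14 in all, crops included, and the job is handed in when it is done.

Besides the shell and the picture viewer there is one more tool, called after ">>>" as name([rows], argument=value, ...), one row to a line, values as JSON. play_rows: Moves the arm, as the interface text tells. Its arguments: {"type":"object","properties":{"commands":{"type":"array","items":{"type":"array","items":{"type":"array","items":{"type":"number"}}}}},"required":["commands"]}

```bash
mkdir -p pics; python3 - <<'E'
from plant import ctrl
import cv2
o=ctrl.get_obs();print({k:o[k] for k in("clock","tool_pos","orientation","opening","force")})
for n in("top","side"):
    s=ctrl.snapshot(n);cv2.imwrite(f"pics/{n}0.png",s["color"][:,:,::-1])
    print(n,s["camera_matrix"],s["origin"],s["rotation"])
    for t in("green_cell_a","purple_cell_a","flat_cell","green_carrier","purple_carrier","flat_cradle"):
        for d in ctrl.find_in(s,t): print(t,[round(float(x)) for x in d["bbox"]],round(d["conf"],2))
E
```

```text
{'clock': 0.0, 'tool_pos': array([ 0.24187517, -0.6296618 ,  0.22564805]), 'orientation': array([ 1.79906802e+02, -7.33727586e-03, -1.58991482e+02]), 'opening': 0.08776885964268406, 'force': array([-0.1528727 ,  0.05950684, -0.48438071])}
top [[516.68171344   0.         324.30629536]
 [  0.         516.68171344 242.55520976]
 [  0.           0.           1.        ]] [0.39188187 0.00890168 1.32675662] [-173.89319747   -0.74435581  -88.50049803]
purple_cell_a [296, 195, 78, 40] 0.47
purple_cell_a [434, 283, 14, 10] 0.42
flat_cell [178, 249, 29, 62] 0.75
green_carrier [381, 212, 61, 33] 0.75
purple_carrier [203, 206, 66, 36] 0.83
flat_cradle [293, 194, 81, 42] 0.83
side [[512.47312276   0.         317.64659047]
 [  0.         512.47312276 242.87681757]
 [  0.           0.           1.        ]] [ 0.56404455 -0.9155704   0.67429493] [-125.07277688    0.82251207    1.96006491]
green_cell_a [282, 221, 10, 31] 0.74
green_cell_a [276, 196, 12, 25] 0.71
purple_cell_a [252, 268, 14, 30] 0.92
purple_cell_a [244, 321, 15, 36] 0.64
flat_cell [253, 151, 59, 38] 0.71
flat_cell [330, 223, 46, 64] 0.48
flat_cell [243, 320, 16, 35] 0.4
green_carrier [318, 283, 42, 80] 0.7
purple_carrier [320, 177, 40, 46] 0.73
flat_cradle [333, 225, 41, 60] 0.63
flat_cradle [282, 223, 11, 30] 0.2
```

```bash
python3 - <<'E'
import cv2
a=cv2.imread("pics/top0.png")[170:350,140:480];cv2.imwrite("pics/top0c.png",cv2.resize(a,None,fx=2.3,fy=2.3,interpolation=cv2.INTER_CUBIC))
a=cv2.imread("pics/side0.png")[130:380,200:420];cv2.imwrite("pics/side0c.png",cv2.resize(a,None,fx=2.4,fy=2.4,interpolation=cv2.INTER_CUBIC))
E
```

```text
(no output)
```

View pics/top0c.png

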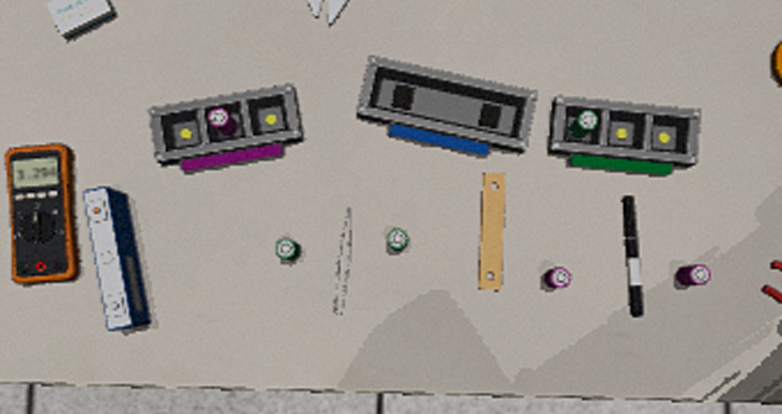

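View pics/side0c.png

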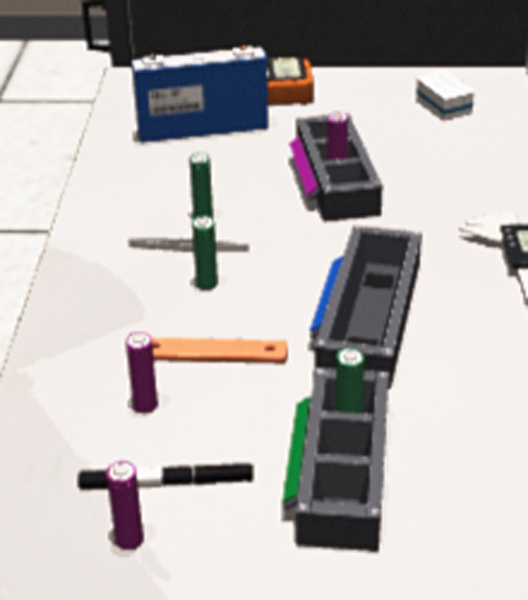

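The top crop shows the loose green cells at about (288,248) and (397,238), and the loose purple ones at (558,278) and (693,275). The flat cell is at (112,258). The purple carrier is at (226,124), the cradle at (447,105) and the green carrier at (625,130). The side view agrees with this.

```bash
cat > h.py <<'E'
import numpy as np, cv2
from scipy.spatial.transform import Rotation as R
from scipy.optimize import least_squares
def cam(s): return np.array(s["camera_matrix"]),np.array(s["origin"]),R.from_euler("xyz",s["rotation"],degrees=True).as_matrix()
def proj(s,P):
    K,o,Rm=cam(s);q=(np.atleast_2d(P)-o)@Rm@K.T;return q[:,:2]/q[:,2:]
def unproj(s,uv,z):
    K,o,Rm=cam(s);d=np.c_[np.atleast_2d(uv),np.ones(len(np.atleast_2d(uv)))]@np.linalg.inv(K).T@Rm.T
    return o+d*((z-o[2])/d[:,2:])
def rect(p,w,l,z):
    c,s_=np.cos(p[2]),np.sin(p[2]);xy=np.array([[w,-l],[w,l],[-w,l],[-w,-l]])/2
    return np.c_[xy@np.array([[c,s_],[-s_,c]])+p[:2],np.full(4,z)]
a=np.linspace(0,2*np.pi,24,endpoint=False);C=np.c_[np.cos(a),np.sin(a)]*.0105
def cyl(x,y,z0=0): return np.r_[np.c_[C+[x,y],np.full(24,z0)],np.c_[C+[x,y],np.full(24,z0+.071)]]
def blobs(s,color):
    h=cv2.cvtColor(s["color"],cv2.COLOR_RGB2HSV);lo,hi=((65,70,25),(90,255,200)) if color=="green" else ((138,70,25),(165,255,200))
    m=cv2.inRange(h,lo,hi);n,_,st,ce=cv2.connectedComponentsWithStats(m)
    return [(st[i].tolist(),ce[i].round(1).tolist()) for i in range(1,n) if st[i][4]>25]
E
python3 - <<'E'
from plant import ctrl
from h import *
T=ctrl.snapshot("top");S=ctrl.snapshot("side")
f=lambda u,v,ox,oy,k:np.array([(u+.5)/k-.5+ox,(v+.5)/k-.5+oy])
ov=[T["color"].copy(),S["color"].copy()]
ov=[cv2.resize(i,None,fx=4,fy=4,interpolation=cv2.INTER_CUBIC) for i in ov]
# carriers: crop corners order: (image right = -y, image up = +x): TR=(+x,-y),TL,BL,BR
B={"purple_carrier":(.06,.16,.036,[(293,85),(152,110),(160,163),(301,138)]),
"cradle":(.066,.19,.036,[(537,95),(372,57),(358,115),(525,152)]),
"green_carrier":(.06,.16,.036,[(701,109),(553,96),(548,151),(695,165)]),
"flat":(.026,.148,.091,None)}
B["flat"]=(.026,.148,.091,[(137,327),(109,187),(84,190),(108,330)]) # +x/-y ambiguous, long axis
for n,(w,l,z,uv) in B.items():
    P=unproj(T,np.array([f(u,v,140,170,2.3) for u,v in uv]),z)[:,:2]
    if n=="flat": pass
    d=(P[1]+P[2]-P[0]-P[3]);y0=np.arctan2(-d[0],d[1])
    r=least_squares(lambda p:(rect(p,w,l,z)[:,:2]-P).ravel(),[*P.mean(0),y0])
    print(n,r.x[:2].round(4),np.degrees(r.x[2]).round(1),"res mm",(r.fun.reshape(-1,2)*1000).round(1).tolist())
    for s,im in zip((T,S),ov):
        for zz in(z,0): cv2.polylines(im,[np.int32(proj(s,rect(r.x,w,l,zz))*4+1.5)],True,(255,0,0) if zz else (255,200,0),1)
G={"green":[(288,248),(397,238)],"purple":[(558,278),(693,275)]}
for c,L in G.items():
    print(c,"T",blobs(T,c));print(c,"S",blobs(S,c))
    for u,v in L:
        p=unproj(T,f(u,v,140,170,2.3),.071)[0];print(c,p.round(4))
        for s,im in zip((T,S),ov): cv2.polylines(im,[cv2.convexHull(np.int32(proj(s,cyl(*p[:2]))*4+1.5))],True,(255,0,0),1)
cv2.imwrite("pics/ovT.png",ov[0][760:1240,620:1420,::-1]);cv2.imwrite("pics/ovS.png",cv2.resize(ov[1][520:1520,900:1500,::-1],(360,600)) if 0 else ov[1][560:1160,900:1540,::-1])
E
```

```text
purple_carrier [0.5724 0.2136] 11.7 res mm [[0.4, -1.4], [0.1, 2.2], [-0.6, 1.7], [0.1, -2.6]]
cradle [ 0.6006 -0.0281] -11.3 res mm [[0.3, -1.8], [0.1, 1.7], [0.4, 1.2], [-0.9, -1.1]]
green_carrier [ 0.5777 -0.2225] -3.9 res mm [[-1.4, 2.7], [-0.5, -1.1], [0.8, -1.7], [1.0, 0.2]]
flat [0.4214 0.3196] -76.6 res mm [[0.9, 2.3], [1.3, 0.0], [-0.9, -0.4], [-1.3, -1.9]]
green T [([388, 218, 12, 12, 56], [393.0, 224.3]), ([388, 237, 45, 9, 221], [409.8, 241.1])]
green S [([471, 5, 169, 97, 7279], [565.6, 51.9]), ([575, 80, 37, 46, 886], [593.3, 103.2]), ([633, 94, 7, 21, 112], [636.6, 104.1]), ([620, 104, 16, 12, 103], [627.3, 111.2]), ([629, 119, 11, 6, 30], [635.5, 121.7]), ([610, 125, 6, 11, 41], [613.2, 130.6]), ([617, 124, 7, 9, 44], [619.4, 127.5]), ([616, 132, 14, 15, 92], [622.6, 139.1]), ([637, 132, 3, 16, 27], [638.4, 140.4]), ([625, 146, 6, 10, 39], [628.1, 150.3]), ([633, 150, 5, 10, 27], [635.0, 155.1]), ([280, 197, 8, 24, 152], [283.5, 208.5]), ([281, 224, 9, 26, 199], [285.1, 236.7]), ([340, 276, 12, 26, 230], [345.2, 290.6]), ([318, 296, 11, 43, 221], [323.3, 317.4])]
green [0.4374 0.1377 0.071 ]
green [0.451  0.0232 0.071 ]
purple T [([230, 217, 13, 12, 74], [236.6, 223.1]), ([219, 232, 44, 13, 230], [240.4, 237.9]), ([434, 285, 15, 9, 71], [439.7, 289.5]), ([377, 286, 11, 9, 43], [381.0, 290.6])]
purple S [([336, 179, 9, 18, 149], [339.9, 187.7]), ([321, 186, 12, 26, 149], [326.2, 199.0]), ([253, 272, 13, 30, 267], [258.9, 287.3]), ([243, 325, 17, 34, 337], [251.8, 342.6])]
purple [ 0.4135 -0.1476  0.071 ]
purple [ 0.4204 -0.2902  0.071 ]
```

View pics/ovT.png

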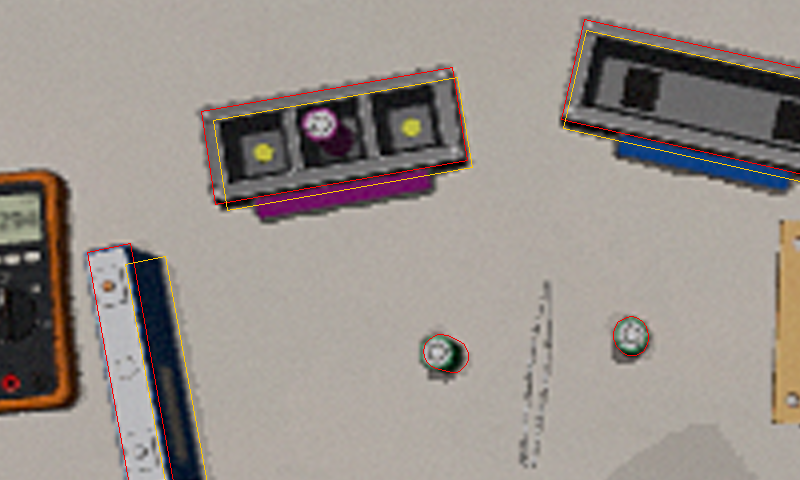

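View pics/ovS.png

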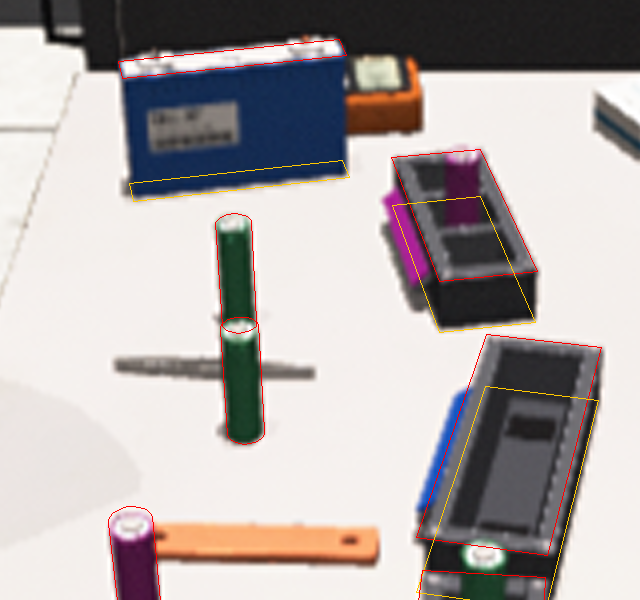

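The overlays sit on the rims and cells within 1–2 mm, and the yellow pocket dots are visible. I'll check the pocket centres against those dots, check the purple cells in the side view, and then plan the first pick.

```bash
cat > p.py <<'E'
import sys,numpy as np
from plant import ctrl
# shifts in tool axes from current pose: args groups x,y,z,yaw
o=ctrl.get_obs();p=np.array(o["tool_pos"]);y=o["orientation"][2]
print("now",round(o["clock"],2),p.round(4),np.round(o["orientation"],2),"op",round(o["opening"],4),"gf",round(o["gripper_force"],1),"F",np.round(o["force"],1))
for g in sys.argv[1:]:
    x,yy,z,w=map(float,g.split(","));c,s=np.cos(np.radians(y)),np.sin(np.radians(y));d=np.array([x,yy,z])-p
    az=-np.radians((w-y+180)%360-180)
    print(g,"-> az %.3f  shift cm %.2f %.2f %.2f"%(az,100*(c*d[0]+s*d[1]),100*(s*d[0]-c*d[1]),-100*d[2]))
E
python3 - <<'E'
from plant import ctrl
from h import *
T=ctrl.snapshot("top");S=ctrl.snapshot("side")
h=cv2.cvtColor(T["color"],cv2.COLOR_RGB2HSV);m=cv2.inRange(h,(22,110,110),(35,255,255))
n,_,st,ce=cv2.connectedComponentsWithStats(m)
for i in range(1,n):
    if 200<ce[i][0]<460 and 200<ce[i][1]<260 and st[i][4]>3: print("dot",unproj(T,ce[i],.006)[0].round(4),st[i][4])
for nm,(x,y,t) in {"P":(.5724,.2136,11.7),"G":(.5777,-.2225,-3.9)}.items():
    t=np.radians(t)
    for k in(-.048,0,.048): print(nm,k,round(x-np.sin(t)*k,4),round(y+np.cos(t)*k,4))
for p in[(.4135,-.1476),(.4204,-.2902),(.4374,.1377),(.451,.0232)]:
    q=proj(S,cyl(*p));q2=proj(T,cyl(*p));print(p,"S",q.min(0).round(1),q.max(0).round(1),"T",q2.min(0).round(1),q2.max(0).round(1))
E
python3 p.py 0.4204,-0.2902,0.12,-78.3 0.4204,-0.2902,0.035,-78.3
```

```text
dot [0.5841 0.1694 0.006 ] 16
dot [0.5649 0.2637 0.006 ] 15
dot [ 0.5785 -0.2243  0.006 ] 16
dot [ 0.5748 -0.272   0.006 ] 15
P -0.048 0.5821 0.1666
P 0 0.5724 0.2136
P 0.048 0.5627 0.2606
G -0.048 0.5744 -0.2704
G 0 0.5777 -0.2225
G 0.048 0.581 -0.1746
(0.4135, -0.1476) S [251.8 266.3] [265.4 301.3] T [374.8 286.2] [386.7 295.1]
(0.4204, -0.2902) S [244.  317.6] [259.8 355.8] T [430.4 284.9] [445.3 293.8]
(0.4374, 0.1377) S [278.6 193.1] [288.9 222.9] T [260.6 273.2] [271.9 282.7]
(0.451, 0.0232) S [279.8 218.9] [290.8 250.6] T [308.  268.9] [316.7 278.6]
now 0.9 [ 0.2421 -0.6301  0.2266] [-179.99    0.   -158.98] op 0.0879 gf 0.0 F [-0.7 -0.8  0.8]
0.4204,-0.2902,0.12,-78.3 -> az -1.408  shift cm -28.84 25.33 10.66
0.4204,-0.2902,0.035,-78.3 -> az -1.408  shift cm -28.84 25.33 19.16
```

The side view shows my hand-picked purple_b was about 8 mm off, so I'll refit the purples from the blob edges.

```bash
python3 - <<'E'
from plant import ctrl
from h import *
T=ctrl.snapshot("top");S=ctrl.snapshot("side")
def fit(p,Sl,Sr,Sb,Tr,Tb):
    def f(p):
        a=proj(S,cyl(*p));b=proj(T,cyl(*p));return [a[:,0].min()-Sl,a[:,0].max()-Sr,a[:,1].max()-Sb,b[:,0].max()-Tr,b[:,1].max()-Tb]
    r=least_squares(f,p);print(r.x.round(4),r.fun.round(1))
fit((.4135,-.15),252.5,265.5,301.5,387.5,294.5)
fit((.42,-.298),242.5,259.5,358.5,448.5,293.5)
E
python3 p.py 0.42,-0.298,0.12,-78.3
```

```text
[ 0.4146 -0.1491] [-0.3  0.4  0.3 -0.2  0.2]
[ 0.4201 -0.2972] [ 0.7 -0.4  0.3 -0.3  0.5]
now 1.0 [ 0.242  -0.6301  0.2266] [-180.      0.   -158.98] op 0.0878 gf 0.0 F [ 0.7 -0.9 -0.4]
0.42,-0.298,0.12,-78.3 -> az -1.408  shift cm -28.52 24.62 10.66
```

>>> play_rows([
  [[0,0,-0.11,-2.6,2.3,0.5,6],[0,0,-0.22,-5.2,4.6,1,6],[0,0,-0.33,-7.8,6.9,1.5,6],[0,0,-0.44,-10.4,9.2,2,6],[0,0,-0.55,-13,11.4,2.5,6],[0,0,-0.66,-15.6,13.6,3,6],[0,0,-0.77,-18.2,15.8,3.5,6],[0,0,-0.88,-20.8,18,4,6]],
])

```text
clock: 1.67
tool_pos: [0.3722, -0.386, 0.1866]
orientation: [-180.0, -0.0, -108.3]
force: [0.5, 0.6, 0.5]
opening: 0.0599
gripper_force: 0.0
```

```bash
python3 p.py 0.4201,-0.2972,0.12,-78.3
```

```text
now 1.67 [ 0.3722 -0.386   0.1866] [-1.7996e+02 -1.0000e-02 -1.0825e+02] op 0.0599 gf 0.0 F [0.5 0.6 0.5]
0.4201,-0.2972,0.12,-78.3 -> az -0.523  shift cm -9.93 -1.76 6.66
```

>>> play_rows([
  [[0,0,-0.1,-2.5,-0.44,1.5,6],[0,0,-0.2,-5,-0.88,3,6],[0,0,-0.3,-7.5,-1.32,4.5,6],[0,0,-0.4,-9.3,-1.65,6,6],[0,0,-0.5,-9.9,-1.76,6.6,6],[0,0,-0.523,-9.93,-1.76,6.66,6],[0,0,-0.523,-9.93,-1.76,6.66,6]],
])

```text
clock: 2.25
tool_pos: [0.42, -0.2987, 0.12]
orientation: [180.0, 0.0, -78.6]
force: [-0.2, 0.1, 0.6]
opening: 0.0599
gripper_force: 0.0
```

```bash
python3 p.py 0.4201,-0.2972,0.035,-78.3
```

```text
now 2.25 [ 0.42   -0.2987  0.12  ] [ 1.7997e+02  1.0000e-02 -7.8590e+01] op 0.0599 gf 0.0 F [-0.2  0.1  0.6]
0.4201,-0.2972,0.035,-78.3 -> az -0.005  shift cm -0.15 -0.04 8.50
```

>>> play_rows([
  [[0,0,0,-0.1,0,2.5,6],[0,0,0,-0.15,0,5,6],[0,0,0,-0.15,0,7,6],[0,0,0,-0.15,0,8.2,6],[0,0,0,-0.15,0,8.5,6],[0,0,0,-0.15,0,8.5,1.5],[0,0,0,-0.15,0,8.5,1.5],[0,0,0,-0.15,0,8.5,1.5]],
])

```text
clock: 2.92
tool_pos: [0.4205, -0.2981, 0.0362]
orientation: [-179.9, -0.1, -78.7]
force: [0.5, 0.4, 1.0]
opening: 0.0452
gripper_force: 0.0
```

>>> play_rows([
  [[0,0,0,0,0,0,1.5],[0,0,0,0,0,0,1.5]],
])

```text
clock: 3.08
tool_pos: [0.4202, -0.2977, 0.0359]
orientation: [-179.9, -0.0, -78.6]
force: [0.0, 0.2, -0.4]
opening: 0.0321
gripper_force: 0.0
```

```bash
python3 p.py 0.583,0.168,0.18,-78.3
```

```text
now 3.08 [ 0.4202 -0.2977  0.0359] [-1.7991e+02 -4.0000e-02 -7.8620e+01] op 0.0321 gf 0.0 F [ 0.   0.2 -0.4]
0.583,0.168,0.18,-78.3 -> az -0.006  shift cm -42.44 -25.15 -14.41
```

>>> play_rows([
  [[0,0,0,0,0,0,1.5],[0,0,0,0,0,0,1.5],[0,0,0,0,0,0,1.5],[0,0,0,0,0,0,1.5],[0,0,0,0,0,0,1.5]],
])

```text
clock: 3.5
tool_pos: [0.4199, -0.2976, 0.0354]
orientation: [-180.0, -0.0, -78.6]
force: [-0.3, 0.7, 6.3]
opening: 0.0207
gripper_force: 30.0
```

```bash
python3 p.py 0.4201,-0.2972,0.18,-78.3 0.583,0.168,0.18,-78.3
```

```text
now 3.5 [ 0.4199 -0.2976  0.0354] [-1.7998e+02 -2.0000e-02 -7.8580e+01] op 0.0207 gf 30.0 F [-0.3  0.7  6.3]
0.4201,-0.2972,0.18,-78.3 -> az -0.005  shift cm -0.03 -0.02 -14.46
0.583,0.168,0.18,-78.3 -> az -0.005  shift cm -42.41 -25.20 -14.46
```

>>> play_rows([
  [[0,0,0,0,0,-1.5,1.5],[0,0,0,0,0,-4.5,1.5],[0,0,0,0,0,-7.5,1.5],[0,0,0,-1.5,-0.9,-10.5,1.5],[0,0,0,-4.1,-2.4,-12.5,1.5],[0,0,0,-7,-4.2,-14,1.5],[0,0,0,-10,-5.9,-14.5,1.5],[0,0,0,-13,-7.7,-14.5,1.5]],
])

```text
clock: 4.17
tool_pos: [0.4703, -0.1535, 0.1818]
orientation: [-179.8, -0.0, -78.6]
force: [0.6, -0.3, -0.3]
opening: 0.0207
gripper_force: 30.0
```

>>> play_rows([
  [[0,0,0,-3,-1.8,0,1.5],[0,0,0,-6,-3.6,0,1.5],[0,0,0,-9,-5.4,0,1.5],[0,0,0,-12,-7.2,0,1.5],[0,0,0,-15,-9,0,1.5],[0,0,0,-18,-10.7,0,1.5],[0,0,0,-21,-12.5,0,1.5],[0,0,0,-23.5,-14,0,1.5]],
])

```text
clock: 4.83
tool_pos: [0.5605, 0.1055, 0.1796]
orientation: [180.0, 0.0, -78.6]
force: [-0.6, -0.2, -0.9]
opening: 0.0203
gripper_force: 30.0
```

```bash
python3 p.py 0.583,0.168,0.18,-78.3 0.583,0.168,0.042,-78.3
```

```text
now 4.83 [0.5605 0.1055 0.1796] [ 1.7998e+02  1.0000e-02 -7.8560e+01] op 0.0203 gf 30.0 F [-0.6 -0.2 -0.9]
0.583,0.168,0.18,-78.3 -> az -0.005  shift cm -5.67 -3.45 -0.04
0.583,0.168,0.042,-78.3 -> az -0.005  shift cm -5.67 -3.45 13.76
```

>>> play_rows([
  [[0,0,0,-2.5,-1.5,0,1.5],[0,0,0,-4.7,-2.9,0,1.5],[0,0,0,-5.67,-3.45,0,1.5],[0,0,0,-5.67,-3.45,2,1.5],[0,0,0,-5.67,-3.45,5,1.5],[0,0,0,-5.67,-3.45,7.5,1.5],[0,0,0,-5.67,-3.45,9,1.5],[0,0,0,-5.67,-3.45,9,1.5]],
])

```text
clock: 5.5
tool_pos: [0.5801, 0.1641, 0.0859]
orientation: [179.6, -0.1, -78.6]
force: [-0.4, -0.6, 0.3]
opening: 0.0206
gripper_force: 30.0
```

```bash
python3 p.py 0.583,0.168,0.042,-78.3; python3 - <<'E'
from plant import ctrl
import cv2
i=ctrl.snapshot("side")["color"][130:380,200:420,::-1];cv2.imwrite("pics/s1.png",cv2.resize(i,None,fx=2.4,fy=2.4,interpolation=2))
E
```

```text
now 5.5 [0.5801 0.1641 0.0859] [ 1.796e+02 -1.000e-01 -7.865e+01] op 0.0206 gf 30.0 F [-0.4 -0.6  0.3]
0.583,0.168,0.042,-78.3 -> az -0.006  shift cm -0.32 -0.36 4.39
```

View pics/s1.png

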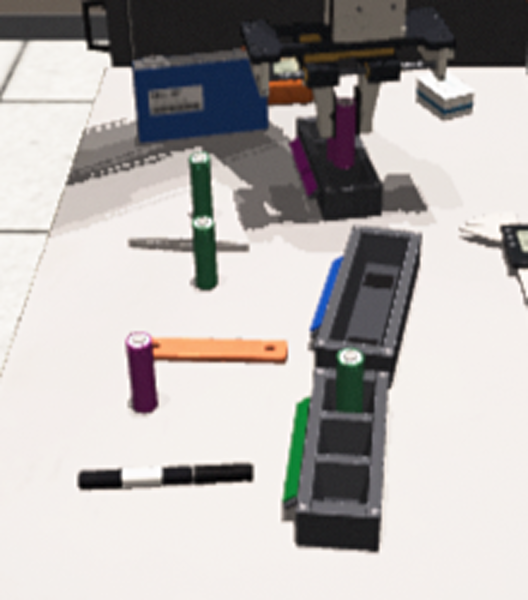

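The side crop shows the cell held upright over the nearest purple pocket at about (342,150). The TCP is about 5 mm short, so I'll correct and settle before lowering.

>>> play_rows([
  [[0,0,0,-0.32,-0.36,0,1.5],[0,0,0,-0.32,-0.36,0,1.5],[0,0,0,-0.32,-0.36,0,1.5]],
])

```text
clock: 5.8
tool_pos: [0.5867, 0.1701, 0.0915]
orientation: [-179.9, 0.0, -78.6]
force: [0.5, 0.4, 0.4]
opening: 0.0205
gripper_force: 30.0
```

```bash
python3 p.py 0.583,0.168,0.042,-78.3
```

```text
now 5.8 [0.5867 0.1701 0.0915] [-1.7986e+02  5.0000e-02 -7.8590e+01] op 0.0205 gf 30.0 F [0.5 0.4 0.4]
0.583,0.168,0.042,-78.3 -> az -0.005  shift cm 0.13 0.41 4.95
```

>>> play_rows([
  [[0,0,0,0.13,0.41,0,1.5],[0,0,0,0.13,0.41,0.8,1.5],[0,0,0,0.13,0.41,1.6,1.5],[0,0,0,0.13,0.41,2.4,1.5],[0,0,0,0.13,0.41,3.2,1.5],[0,0,0,0.13,0.41,3.8,1.5],[0,0,0,0.13,0.41,4.2,1.5],[0,0,0,0.13,0.41,4.2,1.5]],
])

```text
clock: 6.47
tool_pos: [0.5813, 0.167, 0.0465]
orientation: [179.9, -0.0, -78.6]
force: [0.2, 0.4, -0.1]
opening: 0.0204
gripper_force: 30.0
```

```bash
python3 p.py 0.583,0.168,0.0415,-78.3
```

```text
now 6.47 [0.5813 0.167  0.0465] [ 1.7988e+02 -4.0000e-02 -7.8610e+01] op 0.0204 gf 30.0 F [ 0.2  0.4 -0.1]
0.583,0.168,0.0415,-78.3 -> az -0.005  shift cm -0.06 -0.18 0.50
```

>>> play_rows([
  [[0,0,0,0,-0.05,0.2,1.5],[0,0,0,0,-0.05,0.4,1.5],[0,0,0,0,-0.05,0.6,1.5],[0,0,0,0,-0.05,0.7,1.5],[0,0,0,0,-0.05,0.7,1.5],[0,0,0,0,-0.05,0.7,1.5]],
])

```text
clock: 6.97
tool_pos: [0.5827, 0.1676, 0.0415]
orientation: [-180.0, 0.0, -78.6]
force: [-0.7, 0.6, 3.0]
opening: 0.0207
gripper_force: 30.0
```

>>> play_rows([
  [[0,0,0,0,0,0,4.5],[0,0,0,0,0,0,4.5],[0,0,0,0,0,0,4.5],[0,0,0,0,0,0,4.5],[0,0,0,0,0,-1,4.5],[0,0,0,0,0,-4,4.5],[0,0,0,0,0,-8,4.5],[0,0,0,0,0,-10,6]],
])

```text
clock: 7.63
tool_pos: [0.584, 0.168, 0.1458]
orientation: [-179.8, 0.0, -78.5]
force: [1.3, 0.6, 0.8]
opening: 0.048
gripper_force: 0.0
```

```bash
python3 p.py 0.4146,-.1491,0.12,-78.3
```

```text
now 7.63 [0.584  0.168  0.1458] [-1.7975e+02  2.0000e-02 -7.8550e+01] op 0.048 gf 0.0 F [1.3 0.6 0.8]
0.4146,-.1491,0.12,-78.3 -> az -0.004  shift cm 27.71 22.90 2.58
```

>>> play_rows([
  [[0,0,0,2.4,1.97,0,6],[0,0,0,5.4,4.44,0,6],[0,0,0,8.4,6.9,0,6],[0,0,0,11.4,9.37,0,6],[0,0,0,14.4,11.83,0,6],[0,0,0,17.4,14.3,0,6],[0,0,0,20.4,16.76,0,6],[0,0,0,23.4,19.23,0,6]],
])

```text
clock: 8.3
tool_pos: [0.4392, -0.1012, 0.1419]
orientation: [-179.9, -0.0, -78.6]
force: [0.5, -0.1, 0.7]
opening: 0.0599
gripper_force: 0.0
```

>>> play_rows([
  [[0,0,0,2.5,2.05,1,6],[0,0,0,3.9,3.2,2,6],[0,0,0,4.3,3.53,2.1,6],[0,0,0,4.3,3.53,2.1,6],[0,0,0,4.3,3.53,2.1,6]],
])

```text
clock: 8.72
tool_pos: [0.4148, -0.149, 0.1207]
orientation: [-179.9, -0.0, -78.6]
force: [-0.6, -0.0, 0.1]
opening: 0.0598
gripper_force: 0.0
```

```bash
python3 p.py 0.4146,-.1491,0.035,-78.3
```

```text
now 8.72 [ 0.4148 -0.149   0.1207] [-1.7994e+02 -2.0000e-02 -7.8630e+01] op 0.0598 gf 0.0 F [-0.6 -0.   0.1]
0.4146,-.1491,0.035,-78.3 -> az -0.006  shift cm 0.00 0.02 8.57
```

>>> play_rows([
  [[0,0,0,0,0,2.5,5],[0,0,0,0,0,5,5],[0,0,0,0,0,7,4.5],[0,0,0,0,0,8.2,4.5],[0,0,0,0,0,8.55,4.5],[0,0,0,0,0,8.55,4.5],[0,0,0,0,0,8.55,1.5],[0,0,0,0,0,8.55,1.5]],
])

```text
clock: 9.38
tool_pos: [0.4153, -0.1486, 0.0355]
orientation: [-179.9, -0.0, -78.5]
force: [0.9, 0.4, 0.6]
opening: 0.0366
gripper_force: 0.0
```

>>> play_rows([
  [[0,0,0,0,0,0,1.5],[0,0,0,0,0,0,1.5],[0,0,0,0,0,0,1.5],[0,0,0,0,0,0,1.5],[0,0,0,0,0,0,1.5],[0,0,0,0,0,0,1.5]],
])

```text
clock: 9.88
tool_pos: [0.4147, -0.149, 0.0351]
orientation: [-179.9, -0.0, -78.6]
force: [-1.2, 1.7, 7.1]
opening: 0.0204
gripper_force: 30.0
```

```bash
python3 p.py 0.564,0.262,0.18,-78.3
```

```text
now 9.88 [ 0.4147 -0.149   0.0351] [-1.7993e+02 -2.0000e-02 -7.8590e+01] op 0.0204 gf 30.0 F [-1.2  1.7  7.1]
0.564,0.262,0.18,-78.3 -> az -0.005  shift cm -37.34 -22.77 -14.49
```

>>> play_rows([
  [[0,0,0,0,0,-1.5,1.5],[0,0,0,0,0,-4.5,1.5],[0,0,0,0,0,-7.5,1.5],[0,0,0,-1.3,-0.8,-10.5,1.5],[0,0,0,-3.6,-2.2,-12.5,1.5],[0,0,0,-6,-3.7,-14,1.5],[0,0,0,-9,-5.5,-14.5,1.5],[0,0,0,-12,-7.3,-14.5,1.5]],
])

```text
clock: 10.55
tool_pos: [0.4629, -0.0156, 0.1815]
orientation: [-179.8, 0.0, -78.7]
force: [1.8, 0.2, -1.4]
opening: 0.0204
gripper_force: 30.0
```

>>> play_rows([
  [[0,0,0,-3,-1.83,0,1.5],[0,0,0,-6,-3.66,0,1.5],[0,0,0,-9,-5.5,0,1.5],[0,0,0,-12,-7.3,0,1.5],[0,0,0,-15,-9.15,0,1.5],[0,0,0,-18,-11,0,1.5],[0,0,0,-21,-12.8,0,1.5],[0,0,0,-23.5,-14.3,0,1.5]],
])

```text
clock: 11.22
tool_pos: [0.556, 0.2437, 0.1791]
orientation: [180.0, -0.0, -78.6]
force: [0.2, -0.4, -0.4]
opening: 0.0208
gripper_force: 30.0
```

>>> play_rows([
  [[0,0,0,-1.2,-0.8,0,1.5],[0,0,0,-1.84,-1.17,0,1.5],[0,0,0,-1.84,-1.17,0,1.5],[0,0,0,-1.84,-1.17,2.5,1.5],[0,0,0,-1.84,-1.17,5,1.5],[0,0,0,-1.84,-1.17,7,1.5],[0,0,0,-1.84,-1.17,8.5,1.5],[0,0,0,-1.84,-1.17,8.5,1.5]],
])

```text
clock: 11.88
tool_pos: [0.5612, 0.259, 0.0913]
orientation: [179.7, -0.1, -78.7]
force: [-0.5, 0.2, -1.1]
opening: 0.021
gripper_force: 30.0
```

>>> play_rows([
  [[0,0,0,0,0,0,1.5],[0,0,0,0,0,0,1.5],[0,0,0,0,0,0,1.5]],
])

```text
clock: 12.13
tool_pos: [0.5642, 0.2621, 0.0962]
orientation: [-179.9, 0.1, -78.6]
force: [-0.1, -0.1, -0.5]
opening: 0.0208
gripper_force: 30.0
```

```bash
python3 p.py 0.564,0.262,0.0415,-78.3
```

```text
now 12.13 [0.5642 0.2621 0.0962] [-1.7987e+02  6.0000e-02 -7.8610e+01] op 0.0208 gf 30.0 F [-0.1 -0.1 -0.5]
0.564,0.262,0.0415,-78.3 -> az -0.005  shift cm 0.00 0.02 5.47
```

>>> play_rows([
  [[0,0,0,0,0,1,1.5],[0,0,0,0,0,2,1.5],[0,0,0,0,0,3,1.5],[0,0,0,0,0,3.9,1.5],[0,0,0,0,0,4.6,1.5],[0,0,0,0,0,5,1.5],[0,0,0,0,0,5.2,1.5],[0,0,0,0,0,5.4,1.5]],
])

```text
clock: 12.8
tool_pos: [0.5635, 0.2619, 0.0411]
orientation: [180.0, -0.0, -78.6]
force: [-8.4, -1.5, 22.7]
opening: 0.0207
gripper_force: 30.1
```

>>> play_rows([
  [[0,0,0,0,0,0,1.5],[0,0,0,0,0,0,1.5]],
])

```text
clock: 12.97
tool_pos: [0.5634, 0.262, 0.0412]
orientation: [-180.0, -0.0, -78.6]
force: [-2.4, -1.1, 4.8]
opening: 0.0205
gripper_force: 30.0
```

>>> play_rows([
  [[0,0,0,0,0,0,4.5],[0,0,0,0,0,0,4.5],[0,0,0,0,0,0,4.5],[0,0,0,0,0,0,4.5],[0,0,0,0,0,-1,4.5],[0,0,0,0,0,-4,4.5],[0,0,0,0,0,-8,4.5],[0,0,0,0,0,-10,5]],
])

```text
clock: 13.63
tool_pos: [0.5651, 0.2627, 0.1453]
orientation: [-179.8, 0.1, -78.5]
force: [0.9, 1.0, 1.1]
opening: 0.0476
gripper_force: 0.0
```

>>> play_rows([
  [[0,0,0,0,0,0,5],[0,0,0,0,0,0,5]],
])

```text
clock: 13.8
tool_pos: [0.5643, 0.2627, 0.1431]
orientation: [-179.8, 0.1, -78.6]
force: [-1.3, 0.7, -0.9]
opening: 0.0496
gripper_force: 0.0
```

```bash
python3 p.py 0.4374,0.1377,0.12,-93.9;  python3 - <<'E'
from plant import ctrl
from h import *
T=ctrl.snapshot("top");S=ctrl.snapshot("side")
for nm,p in {"far":(.4374,.1377),"near":(.451,.0232)}.items():
    q=proj(S,cyl(*p));print(nm,q.min(0).round(1),q.max(0).round(1))
print([b for b in blobs(S,"green") if b[0][0]<360 and b[0][1]>150])
print([b for b in blobs(T,"purple")])
for t in("green_cell_a",): print(ctrl.find_in(T,t))
cv2.imwrite("pics/t2.png",cv2.resize(T["color"][170:350,140:480,::-1],None,fx=2.3,fy=2.3,interpolation=2))
E
```

```text
now 13.8 [0.5643 0.2627 0.1431] [-1.7979e+02  1.2000e-01 -7.8590e+01] op 0.0496 gf 0.0 F [-1.3  0.7 -0.9]
0.4374,0.1377,0.12,-93.9 -> az 0.267  shift cm 9.74 14.92 2.31
far [278.6 193.1] [288.9 222.9]
near [279.8 218.9] [290.8 250.6]
[([280, 197, 8, 24, 153], [283.5, 208.5]), ([281, 224, 9, 26, 199], [285.1, 236.7]), ([340, 276, 12, 26, 232], [345.2, 290.6]), ([318, 296, 11, 43, 220], [323.4, 317.3])]
[([251, 214, 12, 13, 68], [257.0, 220.6]), ([230, 217, 13, 12, 73], [236.9, 223.3]), ([222, 232, 41, 12, 211], [242.2, 237.6])]
[{'bbox': [307.9, 272.3, 9.9, 6.6], 'conf': 0.55}, {'bbox': [260.1, 272.2, 9.3, 10.5], 'conf': 0.46}]
```

View pics/t2.png

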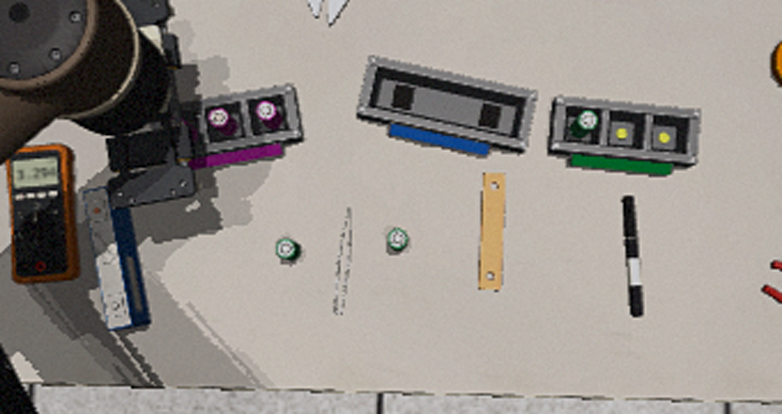

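The top crop shows purple_b in its pocket at (266,110), with the home cell unmoved at (219,118). Greens next.

>>> play_rows([
  [[0,0,0.06,1.6,2.5,0,5],[0,0,0.12,3.3,5.1,0.4,5],[0,0,0.18,5,7.7,0.8,5],[0,0,0.24,6.7,10.3,1.4,5],[0,0,0.267,8.4,12.8,2,5],[0,0,0.267,9.5,14.5,2.3,5],[0,0,0.267,9.74,14.92,2.3,5],[0,0,0.267,9.74,14.92,2.3,5]],
])

```text
clock: 14.62
tool_pos: [0.4352, 0.1358, 0.117]
orientation: [179.9, -0.1, -93.9]
force: [0.5, 0.7, 0.7]
opening: 0.0501
gripper_force: 0.0
```

>>> play_rows([
  [[0,0,0,0,0,0,4.5],[0,0,0,0,0,0,4.5]],
])

```text
clock: 14.78
tool_pos: [0.4374, 0.1378, 0.1175]
orientation: [-180.0, 0.0, -93.9]
force: [1.2, 0.1, -0.3]
opening: 0.0456
gripper_force: 0.0
```

```bash
python3 p.py 0.4374,0.1377,0.035,-93.9
```

```text
now 14.78 [0.4374 0.1378 0.1175] [-1.7997e+02  1.0000e-02 -9.3870e+01] op 0.0456 gf 0.0 F [ 1.2  0.1 -0.3]
0.4374,0.1377,0.035,-93.9 -> az 0.000  shift cm 0.01 0.00 8.25
```

>>> play_rows([
  [[0,0,0,0,0,2.5,4.5],[0,0,0,0,0,5,4.5],[0,0,0,0,0,7,4.5],[0,0,0,0,0,8,4.5],[0,0,0,0,0,8.25,4.5],[0,0,0,0,0,8.25,4.5],[0,0,0,0,0,8.25,1.5],[0,0,0,0,0,8.25,1.5]],
])

```text
clock: 15.45
tool_pos: [0.4373, 0.1377, 0.0357]
orientation: [-179.9, 0.1, -93.9]
force: [0.6, 0.5, -0.1]
opening: 0.037
gripper_force: 0.0
```

>>> play_rows([
  [[0,0,0,0,0,0,1.5],[0,0,0,0,0,0,1.5],[0,0,0,0,0,0,1.5],[0,0,0,0,0,0,1.5],[0,0,0,0,0,0,1.5],[0,0,0,0,0,0,1.5]],
])

```text
clock: 15.95
tool_pos: [0.4369, 0.1373, 0.0356]
orientation: [-179.9, 0.0, -93.9]
force: [-1.8, 0.3, 5.3]
opening: 0.0206
gripper_force: 30.0
```

```bash
python3 p.py 0.5745,-0.2713,0.18,-93.9
```

```text
now 15.95 [0.4369 0.1373 0.0356] [-1.7995e+02  4.0000e-02 -9.3880e+01] op 0.0206 gf 30.0 F [-1.8  0.3  5.3]
0.5745,-0.2713,0.18,-93.9 -> az 0.000  shift cm 39.84 -16.49 -14.44
```

>>> play_rows([
  [[0,0,0,0,0,-1.5,1.5],[0,0,0,0,0,-4.5,1.5],[0,0,0,0,0,-7.5,1.5],[0,0,0,1.4,-0.58,-10.5,1.5],[0,0,0,3.8,-1.57,-12.5,1.5],[0,0,0,7,-2.9,-14,1.5],[0,0,0,10.2,-4.2,-14.5,1.5],[0,0,0,13.4,-5.5,-14.5,1.5]],
])

```text
clock: 16.62
tool_pos: [0.4833, -0.0014, 0.1821]
orientation: [-179.8, 0.1, -93.8]
force: [1.4, 0.9, -0.4]
opening: 0.0208
gripper_force: 30.0
```

>>> play_rows([
  [[0,0,0,3.2,-1.3,0,1.5],[0,0,0,6.4,-2.6,0,1.5],[0,0,0,9.6,-4,0,1.5],[0,0,0,12.8,-5.3,0,1.5],[0,0,0,16,-6.6,0,1.5],[0,0,0,19.2,-7.9,0,1.5],[0,0,0,22.2,-9.2,0,1.5],[0,0,0,24.8,-10.3,0,1.5]],
])

```text
clock: 17.28
tool_pos: [0.5682, -0.257, 0.1795]
orientation: [180.0, 0.0, -93.9]
force: [0.7, 0.7, -1.0]
opening: 0.0209
gripper_force: 30.0
```

>>> play_rows([
  [[0,0,0,1.2,-0.5,0,1.5],[0,0,0,1.64,-0.69,0,1.5],[0,0,0,1.64,-0.69,0,1.5],[0,0,0,1.64,-0.69,2.5,1.5],[0,0,0,1.64,-0.69,5,1.5],[0,0,0,1.64,-0.69,7,1.5],[0,0,0,1.64,-0.69,8.5,1.5],[0,0,0,1.64,-0.69,8.5,1.5]],
])

```text
clock: 17.95
tool_pos: [0.5715, -0.2695, 0.0917]
orientation: [179.7, 0.1, -93.9]
force: [-0.9, -0.4, -0.8]
opening: 0.0208
gripper_force: 30.0
```

>>> play_rows([
  [[0,0,0,0,0,0,1.5],[0,0,0,0,0,0,1.5],[0,0,0,0,0,0,1.5]],
])

```text
clock: 18.2
tool_pos: [0.5749, -0.2714, 0.0967]
orientation: [-179.9, -0.0, -93.9]
force: [1.0, -0.3, -1.1]
opening: 0.0207
gripper_force: 30.0
```

```bash
python3 p.py 0.5745,-0.2713,0.0415,-93.9
```

```text
now 18.2 [ 0.5749 -0.2714  0.0967] [-1.7986e+02 -2.0000e-02 -9.3850e+01] op 0.0207 gf 30.0 F [ 1.  -0.3 -1.1]
0.5745,-0.2713,0.0415,-93.9 -> az 0.001  shift cm -0.00 0.04 5.52
```

>>> play_rows([
  [[0,0,0,0,0,1,1.5],[0,0,0,0,0,2,1.5],[0,0,0,0,0,3,1.5],[0,0,0,0,0,3.9,1.5],[0,0,0,0,0,4.6,1.5],[0,0,0,0,0,5,1.5],[0,0,0,0,0,5.2,1.5],[0,0,0,0,0,5.35,1.5]],
])

```text
clock: 18.87
tool_pos: [0.5742, -0.2724, 0.0417]
orientation: [-180.0, -0.1, -93.9]
force: [-3.1, -4.3, 8.0]
opening: 0.0209
gripper_force: 30.0
```

>>> play_rows([
  [[0,0,0,0,0,0,1.5],[0,0,0,0,0,0,1.5]],
])

```text
clock: 19.03
tool_pos: [0.5743, -0.2722, 0.042]
orientation: [-179.9, -0.0, -93.9]
force: [-0.9, -6.5, 2.8]
opening: 0.0205
gripper_force: 30.0
```

>>> play_rows([
  [[0,0,0,0.1,0,0,1.5],[0,0,0,0.12,0,0.08,1.5],[0,0,0,0.12,0,0.08,1.5]],
])

```text
clock: 19.28
tool_pos: [0.5743, -0.2729, 0.0416]
orientation: [-179.9, -0.0, -93.9]
force: [-1.4, -1.4, 7.3]
opening: 0.0205
gripper_force: 30.0
```

>>> play_rows([
  [[0,0,0,0,0,0,4.5],[0,0,0,0,0,0,4.5],[0,0,0,0,0,0,4.5],[0,0,0,0,0,0,4.5],[0,0,0,0,0,-1,4.5],[0,0,0,0,0,-4,4.5],[0,0,0,0,0,-8,4.5],[0,0,0,0,0,-10,4.5]],
])

```text
clock: 19.95
tool_pos: [0.5753, -0.2734, 0.1454]
orientation: [-179.8, -0.1, -93.8]
force: [0.3, -0.6, 1.6]
opening: 0.0448
gripper_force: 0.0
```

```bash
python3 p.py 0.451,0.0232,0.12,-93.9
```

```text
now 19.95 [ 0.5753 -0.2734  0.1454] [-1.7978e+02 -9.0000e-02 -9.3850e+01] op 0.0448 gf 0.0 F [ 0.3 -0.6  1.6]
0.451,0.0232,0.12,-93.9 -> az 0.001  shift cm -28.76 14.40 2.54
```

>>> play_rows([
  [[0,0,0,-2,1,0,4.5],[0,0,0,-5.2,2.6,0,4.5],[0,0,0,-8.4,4.2,0,4.5],[0,0,0,-11.6,5.8,0,4.5],[0,0,0,-14.8,7.4,0,4.5],[0,0,0,-18,9,0,4.5],[0,0,0,-21.2,10.6,0,4.5],[0,0,0,-24.4,12.2,0,4.5]],
])

```text
clock: 20.62
tool_pos: [0.4679, -0.0197, 0.1414]
orientation: [-180.0, 0.0, -93.9]
force: [0.3, 1.3, -1.1]
opening: 0.045
gripper_force: 0.0
```

>>> play_rows([
  [[0,0,0,-2.7,1.3,1,4.5],[0,0,0,-4,2,2,4.5],[0,0,0,-4.3,2.13,2.2,4.5],[0,0,0,-4.3,2.13,2.2,4.5],[0,0,0,-4.3,2.13,2.2,4.5]],
])

```text
clock: 21.03
tool_pos: [0.4508, 0.0232, 0.1193]
orientation: [-180.0, 0.0, -93.8]
force: [0.2, 0.5, 0.7]
opening: 0.0453
gripper_force: 0.0
```

```bash
python3 p.py 0.451,0.0232,0.035,-93.9
```

```text
now 21.03 [0.4508 0.0232 0.1193] [-179.97    0.    -93.84] op 0.0453 gf 0.0 F [0.2 0.5 0.7]
0.451,0.0232,0.035,-93.9 -> az 0.001  shift cm 0.00 -0.02 8.43
```

>>> play_rows([
  [[0,0,0,0,0,2.5,4.5],[0,0,0,0,0,5,4.5],[0,0,0,0,0,7,4.5],[0,0,0,0,0,8.1,4.5],[0,0,0,0,0,8.4,4.5],[0,0,0,0,0,8.4,4.5],[0,0,0,0,0,8.4,1.5],[0,0,0,0,0,8.4,1.5]],
])

```text
clock: 21.7
tool_pos: [0.4514, 0.0232, 0.0357]
orientation: [-179.9, 0.0, -93.9]
force: [-0.5, 0.3, 0.1]
opening: 0.0363
gripper_force: 0.0
```

>>> play_rows([
  [[0,0,0,0,0,0,1.5],[0,0,0,0,0,0,1.5],[0,0,0,0,0,0,1.5],[0,0,0,0,0,0,1.5],[0,0,0,0,0,0,1.5],[0,0,0,0,0,0,1.5]],
])

```text
clock: 22.2
tool_pos: [0.4509, 0.0234, 0.0353]
orientation: [-179.9, 0.0, -93.9]
force: [-0.7, 0.1, 7.1]
opening: 0.0206
gripper_force: 30.0
```

```bash
python3 p.py 0.578,-0.2243,0.18,-93.9
```

```text
now 22.2 [0.4509 0.0234 0.0353] [-1.7994e+02  2.0000e-02 -9.3870e+01] op 0.0206 gf 30.0 F [-0.7  0.1  7.1]
0.578,-0.2243,0.18,-93.9 -> az 0.001  shift cm 23.86 -14.35 -14.47
```

>>> play_rows([
  [[0,0,0,0,0,-1.5,1.5],[0,0,0,0,0,-4.5,1.5],[0,0,0,0,0,-7.5,1.5],[0,0,0,1.4,-0.84,-10.5,1.5],[0,0,0,3.8,-2.28,-12.5,1.5],[0,0,0,6.8,-4.1,-14,1.5],[0,0,0,9.8,-5.9,-14.5,1.5],[0,0,0,12.8,-7.7,-14.5,1.5]],
])

```text
clock: 22.87
tool_pos: [0.52, -0.1109, 0.1819]
orientation: [-179.8, 0.0, -93.8]
force: [0.6, 1.2, 0.2]
opening: 0.0207
gripper_force: 30.0
```

>>> play_rows([
  [[0,0,0,3,-1.8,0,1.5],[0,0,0,6,-3.6,0,1.5],[0,0,0,8.5,-5.1,0,1.5],[0,0,0,10.4,-6.3,0,1.5],[0,0,0,11.06,-6.65,0,1.5],[0,0,0,11.06,-6.65,0,1.5],[0,0,0,11.06,-6.65,0,1.5]],
])

```text
clock: 23.45
tool_pos: [0.5768, -0.2245, 0.1789]
orientation: [179.9, 0.0, -94.0]
force: [-0.5, 0.1, -1.0]
opening: 0.0208
gripper_force: 30.0
```

>>> play_rows([
  [[0,0,0,0,0,2,1.5],[0,0,0,0,0,4.5,1.5],[0,0,0,0,0,6.7,1.5],[0,0,0,0,0,8,1.5],[0,0,0,0,0,8.4,1.5],[0,0,0,0,0,8.4,1.5],[0,0,0,0,0,8.4,1.5]],
])

```text
clock: 24.03
tool_pos: [0.5778, -0.224, 0.0966]
orientation: [-179.9, -0.0, -93.8]
force: [0.8, -0.2, -0.1]
opening: 0.0207
gripper_force: 30.0
```

```bash
python3 p.py 0.578,-0.2243,0.0415,-93.9
```

```text
now 24.03 [ 0.5778 -0.224   0.0966] [-1.7995e+02 -1.0000e-02 -9.3830e+01] op 0.0207 gf 30.0 F [ 0.8 -0.2 -0.1]
0.578,-0.2243,0.0415,-93.9 -> az 0.001  shift cm 0.03 -0.02 5.51
```

>>> play_rows([
  [[0,0,0,0,0,1,1.5],[0,0,0,0,0,2,1.5],[0,0,0,0,0,3,1.5],[0,0,0,0,0,3.9,1.5],[0,0,0,0,0,4.6,1.5],[0,0,0,0,0,5,1.5],[0,0,0,0,0,5.2,1.5],[0,0,0,0,0,5.4,1.5]],
])

```text
clock: 24.7
tool_pos: [0.5774, -0.2247, 0.0413]
orientation: [180.0, -0.0, -93.9]
force: [-2.0, 0.5, 10.6]
opening: 0.0202
gripper_force: 30.0
```

>>> play_rows([
  [[0,0,0,0,0,0.08,1.5],[0,0,0,0,0,0.08,1.5],[0,0,0,0,0,0.08,1.5]],
])

```text
clock: 24.95
tool_pos: [0.5775, -0.2247, 0.0414]
orientation: [-180.0, -0.0, -93.9]
force: [-1.3, 0.6, 2.2]
opening: 0.0203
gripper_force: 30.0
```

>>> play_rows([
  [[0,0,0,0,0,0,4.5],[0,0,0,0,0,0,4.5],[0,0,0,0,0,0,4.5],[0,0,0,0,0,0,4.5],[0,0,0,0,0,-1,4.5],[0,0,0,0,0,-4,4.5],[0,0,0,0,0,-8,4.5],[0,0,0,0,0,-12,5]],
])

```text
clock: 25.62
tool_pos: [0.5766, -0.2246, 0.1622]
orientation: [179.9, -0.0, -93.9]
force: [1.9, -0.3, 0.0]
opening: 0.0475
gripper_force: 0.0
```

>>> play_rows([
  [[0,0,0,0,0,-2,5],[0,0,0,0,0,-2,5]],
])

```text
clock: 25.78
tool_pos: [0.5804, -0.2254, 0.1882]
orientation: [-179.4, -0.1, -93.8]
force: [0.8, 0.6, 0.7]
opening: 0.0496
gripper_force: 0.0
```

```bash
python3 p.py 0.4214,0.3196,0.18,-166.6 0.4214,0.3196,0.18,13.4; python3 - <<'E'
from plant import ctrl
from h import *
T=ctrl.snapshot("top");S=ctrl.snapshot("side")
p=[.4214,.3196,np.radians(-76.6)]
print(p, np.round(ctrl.get_obs()["joint_pos"],1))
out=[]
for s,(x0,y0) in((T,(170,200)),(S,(235,130))):
    im=cv2.resize(s["color"],None,fx=5,fy=5,interpolation=2)
    for z in(.091,0): cv2.polylines(im,[np.int32(proj(s,rect(p,.026,.148,z))*5+2)],True,(255,0,0) if z else (255,200,0),1)
    out.append(im[y0*5:y0*5+600,x0*5:x0*5+400,::-1])
cv2.imwrite("pics/f.png",np.hstack(out))
E
```

```text
now 25.78 [ 0.5804 -0.2254  0.1882] [-1.7941e+02 -9.0000e-02 -9.3850e+01] op 0.0496 gf 0.0 F [0.8 0.6 0.7]
0.4214,0.3196,0.18,-166.6 -> az 1.270  shift cm -53.31 19.52 0.82
0.4214,0.3196,0.18,13.4 -> az -1.872  shift cm -53.31 19.52 0.82
[0.4214, 0.3196, np.float64(-1.3369222070276563)] [ -3.2  17.1 -10.3  -0.  -62.5  -0.7]
```

View pics/f.png

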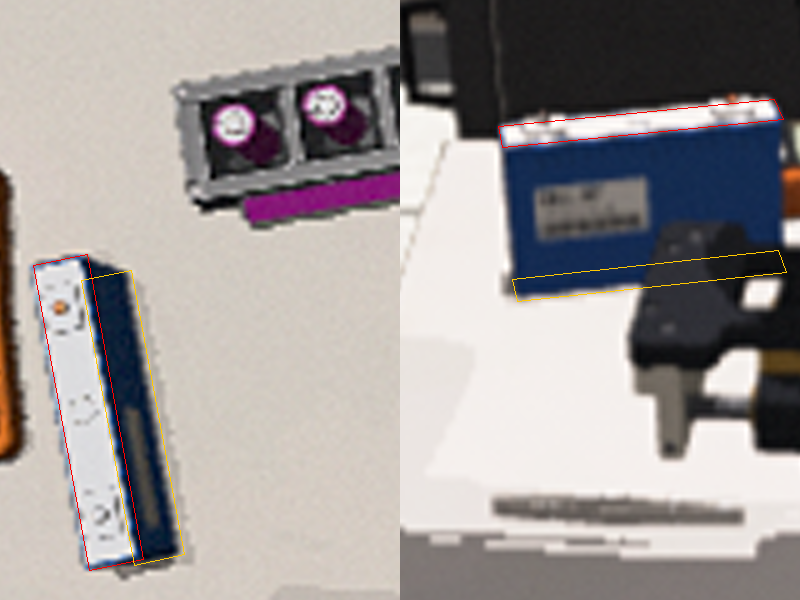

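The overlay fits the flat cell: its top face spans (35,260) to (132,560) and the foot outline matches. The purple cells stand at (235,123) and (325,103). I'll turn and travel to the flat cell.

>>> play_rows([
  [[0,0,0.08,-2,0.73,0,5],[0,0,0.16,-5.2,1.9,0,5],[0,0,0.24,-8.4,3.08,0,5],[0,0,0.32,-11.6,4.25,0,5],[0,0,0.4,-14.8,5.4,0,5],[0,0,0.48,-18,6.6,0,5],[0,0,0.56,-21.2,7.8,0,5],[0,0,0.64,-24.4,8.9,0,5]],
])

```text
clock: 26.55
tool_pos: [0.5035, 0.026, 0.1799]
orientation: [179.9, -0.1, -130.8]
force: [1.1, -0.1, 0.6]
opening: 0.05
gripper_force: 0.0
```

```bash
python3 p.py 0.4214,0.3196,0.18,-166.6
```

```text
now 26.55 [0.5035 0.026  0.1799] [ 1.7993e+02 -1.1000e-01 -1.3081e+02] op 0.05 gf 0.0 F [ 1.1 -0.1  0.6]
0.4214,0.3196,0.18,-166.6 -> az 0.625  shift cm -16.86 25.40 -0.01
```

>>> play_rows([
  [[0,0,0.09,-1.8,2.7,0,5],[0,0,0.18,-3.6,5.4,0,5],[0,0,0.27,-5.4,8.1,0,5],[0,0,0.36,-7.2,10.8,0,5],[0,0,0.45,-9,13.5,0,5],[0,0,0.54,-10.8,16.2,0,5],[0,0,0.6,-12.6,18.9,0,5],[0,0,0.625,-14.4,21.6,0,5]],
])

```text
clock: 27.22
tool_pos: [0.4333, 0.2756, 0.1799]
orientation: [-179.9, -0.1, -166.6]
force: [-0.5, 0.1, -1.1]
opening: 0.0499
gripper_force: 0.0
```

>>> play_rows([
  [[0,0,0,0,0,0,5],[0,0,0,0,0,0,5],[0,0,0,0,0,0,5]],
])

```text
clock: 27.47
tool_pos: [0.4341, 0.2742, 0.1799]
orientation: [-179.9, -0.1, -166.3]
force: [0.3, 0.0, -0.6]
opening: 0.0498
gripper_force: 0.0
```

```bash
python3 p.py 0.4214,0.3196,0.15,-166.6
```

```text
now 27.47 [0.4341 0.2742 0.1799] [-1.7992e+02 -1.1000e-01 -1.6632e+02] op 0.0498 gf 0.0 F [ 0.3  0.  -0.6]
0.4214,0.3196,0.15,-166.6 -> az 0.005  shift cm 0.16 4.71 2.99
```

>>> play_rows([
  [[0,0,0,0.05,2,0,5],[0,0,0,0.16,4,1,5],[0,0,0.005,0.16,4.7,2.5,5],[0,0,0.005,0.16,4.71,3,5],[0,0,0.005,0.16,4.71,3,5],[0,0,0.005,0.16,4.71,3,5]],
])

```text
clock: 27.97
tool_pos: [0.4223, 0.3188, 0.1507]
orientation: [-179.9, -0.1, -166.7]
force: [0.8, 1.0, 0.3]
opening: 0.0499
gripper_force: 0.0
```

```bash
python3 p.py 0.4214,0.3196,0.048,-166.6
```

```text
now 27.97 [0.4223 0.3188 0.1507] [-1.7994e+02 -5.0000e-02 -1.6670e+02] op 0.0499 gf 0.0 F [0.8 1.  0.3]
0.4214,0.3196,0.048,-166.6 -> az -0.002  shift cm 0.06 0.10 10.27
```

>>> play_rows([
  [[0,0,0,0.05,0.05,2,5],[0,0,0,0.05,0.05,4,5],[0,0,0,0.05,0.05,6,5],[0,0,0,0.05,0.05,8,5],[0,0,0,0.05,0.05,9.5,5],[0,0,0,0.05,0.05,10.2,5],[0,0,0,0.05,0.05,10.2,5],[0,0,0,0.05,0.05,10.2,2]],
])

```text
clock: 28.63
tool_pos: [0.422, 0.3204, 0.0496]
orientation: [-180.0, 0.0, -166.7]
force: [0.1, -0.2, 0.1]
opening: 0.0472
gripper_force: 0.0
```

>>> play_rows([
  [[0,0,0,0,0,0,2],[0,0,0,0,0,0,2],[0,0,0,0,0,0,2],[0,0,0,0,0,0,2],[0,0,0,0,0,0,2],[0,0,0,0,0,0,2],[0,0,0,0,0,0,2],[0,0,0,0,0,0,2]],
])

```text
clock: 29.3
tool_pos: [0.4219, 0.3214, 0.0499]
orientation: [179.9, 0.1, -166.6]
force: [-1.8, 0.7, 6.3]
opening: 0.0267
gripper_force: 30.0
```

```bash
python3 p.py 0.6006,-0.0281,0.18,-101.3
```

```text
now 29.3 [0.4219 0.3214 0.0499] [ 1.7993e+02  9.0000e-02 -1.6663e+02] op 0.0267 gf 30.0 F [-1.8  0.7  6.3]
0.6006,-0.0281,0.18,-101.3 -> az -1.140  shift cm -9.30 -38.14 -13.01
```

>>> play_rows([
  [[0,0,0,0,0,-0.4,2],[0,0,0,0,0,-1.5,2],[0,0,0,0,0,-3,2],[0,0,0,0,0,-5,2],[0,0,0,0,0,-7.5,2],[0,0,0,0,0,-10,2],[0,0,0,0,0,-12,2],[0,0,0,0,0,-13,2]],
])

```text
clock: 29.97
tool_pos: [0.4213, 0.3205, 0.1806]
orientation: [180.0, 0.0, -166.7]
force: [0.4, -0.1, -7.3]
opening: 0.0266
gripper_force: 30.0
```

>>> play_rows([
  [[0,0,-0.02,-0.2,-0.8,0,2],[0,0,-0.06,-0.6,-2.4,0,2],[0,0,-0.12,-1.1,-4.5,0,2],[0,0,-0.18,-1.7,-6.8,0,2],[0,0,-0.24,-2.2,-9.1,0,2],[0,0,-0.3,-2.8,-11.4,0,2],[0,0,-0.36,-3.3,-13.7,0,2],[0,0,-0.42,-3.9,-16,0,2]],
])

```text
clock: 30.63
tool_pos: [0.4952, 0.1721, 0.1771]
orientation: [179.9, -0.2, -142.5]
force: [0.5, 0.1, -6.4]
opening: 0.0264
gripper_force: 30.0
```

```bash
python3 p.py 0.6006,-0.0281,0.18,-101.3
```

```text
now 30.63 [0.4952 0.1721 0.1771] [ 179.95   -0.2  -142.45] op 0.0264 gf 30.0 F [ 0.5  0.1 -6.4]
0.6006,-0.0281,0.18,-101.3 -> az -0.718  shift cm 3.84 -22.30 -0.29
```

>>> play_rows([
  [[0,0,-0.06,0.4,-2.2,0,2],[0,0,-0.12,0.8,-4.4,0,2],[0,0,-0.18,1.2,-6.6,0,2],[0,0,-0.24,1.5,-8.8,0,2],[0,0,-0.3,1.9,-11,0,2],[0,0,-0.36,2.3,-13.2,0,2],[0,0,-0.42,2.6,-15.2,0,2],[0,0,-0.48,2.9,-17,0,2]],
])

```text
clock: 31.3
tool_pos: [0.5755, 0.0198, 0.1769]
orientation: [179.8, -0.1, -115.0]
force: [0.9, 0.6, -8.4]
opening: 0.0265
gripper_force: 30.0
```

>>> play_rows([
  [[0,0,-0.06,0,0,0,2],[0,0,-0.12,0,0,0,2],[0,0,-0.18,0,0,0,2],[0,0,-0.22,0,0,0,2],[0,0,-0.238,0,0,0,2],[0,0,-0.238,0,0,0,2],[0,0,-0.238,0,0,0,2]],
])

```text
clock: 31.88
tool_pos: [0.5758, 0.0211, 0.1779]
orientation: [179.9, -0.0, -101.5]
force: [0.6, 0.4, -8.0]
opening: 0.0266
gripper_force: 30.0
```

```bash
python3 p.py 0.6006,-0.0281,0.18,-101.3; python3 - <<'E'
from plant import ctrl
import cv2
i=ctrl.snapshot("side")["color"][130:380,200:420,::-1];cv2.imwrite("pics/s3.png",cv2.resize(i,None,fx=2.4,fy=2.4,interpolation=2))
E
```

```text
now 31.88 [0.5758 0.0211 0.1779] [ 1.7990e+02 -4.0000e-02 -1.0154e+02] op 0.0266 gf 30.0 F [ 0.6  0.4 -8. ]
0.6006,-0.0281,0.18,-101.3 -> az -0.004  shift cm 4.33 -3.41 -0.21
```

View pics/s3.png

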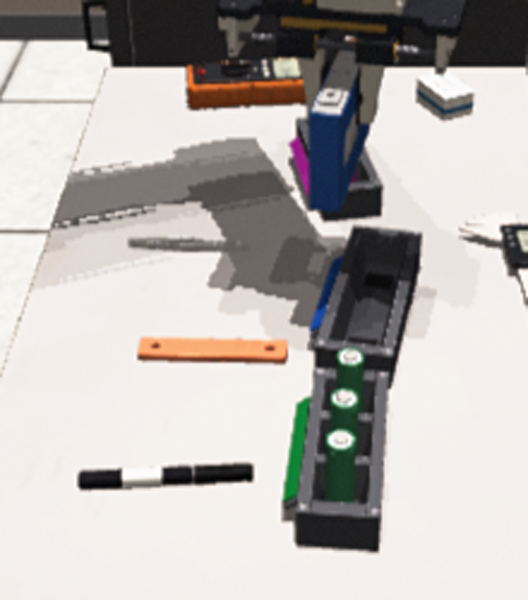

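All three green cells stand in their carrier, at (350,357), (344,398) and (341,440). The flat cell hangs level and in line with the cradle.

>>> play_rows([
  [[0,0,0,1,-0.8,0,2],[0,0,0,2.5,-2,0,2],[0,0,0,3.8,-3,0,2],[0,0,0,4.33,-3.41,0,2],[0,0,0,4.33,-3.41,0,2],[0,0,0,4.33,-3.41,0,2],[0,0,0,4.33,-3.41,0,2]],
])

```text
clock: 32.52
tool_pos: [0.601, -0.0278, 0.1786]
orientation: [180.0, 0.0, -101.5]
force: [-0.0, 0.1, -6.9]
opening: 0.0264
gripper_force: 30.0
```

>>> play_rows([
  [[0,0,0,0,0,1,2],[0,0,0,0,0,3,2],[0,0,0,0,0,5,2],[0,0,0,0,0,6.5,2],[0,0,0,0,0,7.3,2],[0,0,0,0,0,7.5,2],[0,0,0,0,0,7.5,2],[0,0,0,0,0,7.5,2]],
])

```text
clock: 33.18
tool_pos: [0.6021, -0.0277, 0.1047]
orientation: [-179.9, 0.0, -101.4]
force: [0.9, 0.7, -7.8]
opening: 0.0264
gripper_force: 30.0
```

```bash
python3 p.py 0.6006,-0.0281,0.056,-101.3; python3 - <<'E'
from plant import ctrl
import cv2,numpy as np
a=ctrl.snapshot("side")["color"][190:300,310:390,::-1];b=ctrl.snapshot("top")["color"][175:255,280:390,::-1]
cv2.imwrite("pics/s4.png",np.hstack([cv2.resize(a,(400,550),interpolation=2),cv2.resize(b,(400,550*1),interpolation=2)]))
E
```

```text
now 33.18 [ 0.6021 -0.0277  0.1047] [-1.7992e+02  2.0000e-02 -1.0143e+02] op 0.0264 gf 30.0 F [ 0.9  0.7 -7.8]
0.6006,-0.0281,0.056,-101.3 -> az -0.002  shift cm 0.06 0.14 4.87
```

View pics/s4.png

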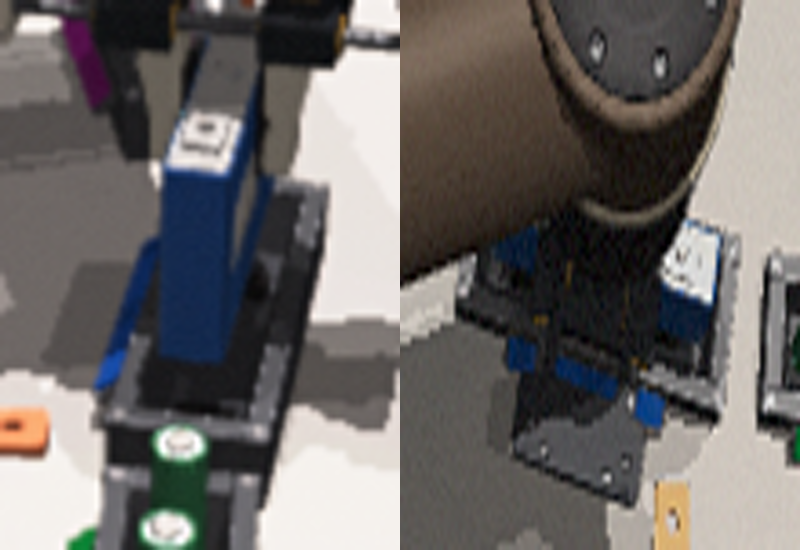

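The flat cell hangs centred over the slot in both views: at (195,340) on the left, and over the slot end at (690,290) on the right. I'll lower it.

>>> play_rows([
  [[0,0,0,0,0.05,0.8,2],[0,0,0,0,0.05,1.6,2],[0,0,0,0,0.05,2.4,2],[0,0,0,0,0.05,3.1,2],[0,0,0,0,0.05,3.6,2],[0,0,0,0,0.05,3.9,2],[0,0,0,0,0.05,4.0,2],[0,0,0,0,0.05,4.0,2]],
])

```text
clock: 33.95
tool_pos: [0.6008, -0.028, 0.0635]
orientation: [180.0, -0.0, -101.5]
force: [0.2, 0.4, -7.3]
opening: 0.0268
gripper_force: 30.0
```

>>> play_rows([
  [[0,0,0,0,0,0.1,2],[0,0,0,0,0,0.25,2],[0,0,0,0,0,0.4,2],[0,0,0,0,0,0.55,2],[0,0,0,0,0,0.65,2],[0,0,0,0,0,0.7,2],[0,0,0,0,0,0.7,2]],
])

```text
clock: 34.53
tool_pos: [0.6011, -0.0279, 0.0569]
orientation: [-180.0, 0.0, -101.4]
force: [0.8, 0.4, -7.7]
opening: 0.0264
gripper_force: 30.0
```

Still hanging freely, so I'll lower it in small steps.

>>> play_rows([
  [[0,0,0,0,0,0.05,2],[0,0,0,0,0,0.1,2],[0,0,0,0,0,0.15,2],[0,0,0,0,0,0.15,2]],
])

```text
clock: 34.87
tool_pos: [0.6012, -0.028, 0.056]
orientation: [-179.9, 0.0, -101.4]
force: [-0.4, -1.6, -2.2]
opening: 0.0265
gripper_force: 30.0
```

Touching the floor. I'll press slightly, release, and rise.

>>> play_rows([
  [[0,0,0,0,0,0.05,2],[0,0,0,0,0,0.08,2],[0,0,0,0,0,0.08,2]],
])

```text
clock: 35.12
tool_pos: [0.6012, -0.028, 0.0559]
orientation: [-179.9, 0.0, -101.4]
force: [-2.6, -0.8, 6.3]
opening: 0.0267
gripper_force: 30.0
```

>>> play_rows([
  [[0,0,0,0,0,0,5],[0,0,0,0,0,0,5],[0,0,0,0,0,0,5],[0,0,0,0,0,0,5],[0,0,0,0,0,-1,5],[0,0,0,0,0,-3,5],[0,0,0,0,0,-6,5],[0,0,0,0,0,-10,5]],
])

```text
clock: 35.78
tool_pos: [0.5992, -0.0282, 0.1539]
orientation: [179.7, -0.1, -101.5]
force: [1.9, -0.0, -0.3]
opening: 0.05
gripper_force: 0.0
```

>>> play_rows([
  [[0,0,0,0,-3,-3,5],[0,0,0,0,-6,-6,5],[0,0,0,0,-4,-8,5],[0,0,0,0,3,-8,5],[0,0,0,0,7,-8,5],[0,0,0,0,11,-8,5],[0,0,0,0,14,-8,5],[0,0,0,0,14,-8,5]],
])

```text
clock: 36.45
tool_pos: [0.459, -0.0003, 0.2353]
orientation: [180.0, 0.1, -101.5]
force: [-0.5, -1.2, -1.0]
opening: 0.0499
gripper_force: 0.0
```

```bash
python3 p.py; python3 - <<'E'
from plant import ctrl
import cv2,numpy as np
s=ctrl.snapshot("side")["color"][160:370,300:400,::-1];b=ctrl.snapshot("top")["color"][180:260,195:455,::-1]
s=cv2.resize(s,(285,600),interpolation=2);b=cv2.resize(b,(515,158),interpolation=2)
c=np.zeros((600,800,3),np.uint8);c[:,:285]=s;c[:158,285:]=b;cv2.imwrite("pics/end.png",c)
E
```

```text
now 36.45 [ 4.590e-01 -3.000e-04  2.353e-01] [ 1.7999e+02  7.0000e-02 -1.0147e+02] op 0.0499 gf 0.0 F [-0.5 -1.2 -1. ]
```

View pics/end.png

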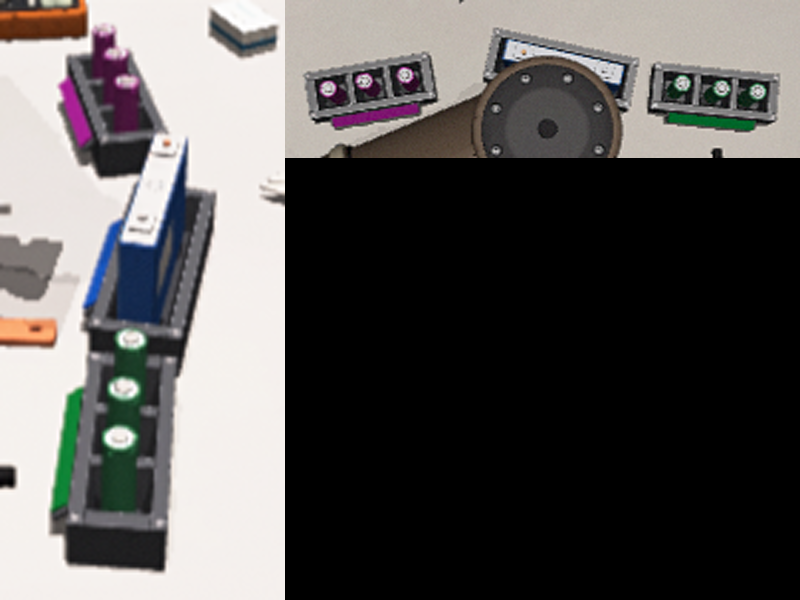

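All six round cells stand upright in their pockets. In the side view, purple is at (103–127, 30–85) and green at (120–131, 338–438). The flat cell is upright in the cradle at (150,230) and the gripper is clear, so I'll hand in.

```bash
python3 -c "
from plant import ctrl
print(ctrl.close_job())"
```

```text
the job is handed in; nothing more can be done
None
```

I placed all five cells in their holders and handed the job in at about 36 s; the closing pictures show everything upright with the gripper clear, and the hand-in gave no verdict.

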